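# Unlock the counter cash box with its key

## Task

Unlock the cash box on the counter: push the orange-headed key blade down fully home in the keyhole on top of the box, then turn it clockwise as far as it goes, so that the hidden bolt lets the drawer spring open. The key lies flat, so first stand it in the slanted key rest, or manage as you like, and take it again by the end of its head. Leave the key in the lock and everything else on the counter where it is.

Things in the scene. Friction and masses are not known exactly. Their poses are not given: they have to be found in the camera images.
- key: loose chunky key, about 70 g, lying flat. Orange plastic head (black inlay) 50 long, 34 wide, 16 thick; steel blade 36 long. Origin on the flat underside at the middle of the shoulder (where the blade leaves the head); x along the blade to its tip (head spans x -50..0), y across the width of head and bits, z through the thickness. A half turn about the blade makes no difference to the lock.
- key_shoulder (a point): centre of the head's shoulder, on the blade's axis, 8 mm along key z from the key's origin. The blade: round shaft 11 dia with a hemispherical end 36 from the shoulder, and two flat bits, one each side along key y, 26 over both, 5 thick, 19 to 30.5 from the shoulder, leading edges rounded.
- cash_box: fixed grey steel cash box 170 (x) x 160 (y) x 100 high, blue drawer front with a steel lip at its -x side; black coin slot on top; origin under its centre, z up. On top in the middle a steel key plate 52 (x) x 44 (y) x 16 thick, its top at 102. Under the plate is a hidden follower that the bits turn; they can turn only when the shoulder is within 3 mm of the plate.
- keyhole (a point): middle of the keyhole at the top of the key plate; axes as the box. The hole goes straight down: a 15 x 15 square for the shaft with a slot 9 wide and 30 long along the box's x axis for the bits. Fully home the shoulder rests on the plate, key x axis pointing down, key y along the slot, either way round.
- lock_turn (a joint): hidden follower, rad: 0 locked, grows clockwise seen from above to a stop at 1.25; friction 0.05 Nm, stays where left. The key has up to about 0.2 rad of play in it each way, so it turns about 1.4 rad (80 degrees) in all. The bolt lets go at about 1.0.
- drawer (a joint): drawer opening, m: 0 shut and held by the bolt, springs out along the box's -x by itself to 0.04 when the bolt lets go
- key_rest: fixed slanted key rest, black on a wooden base 90 (x) x 70 (y) x 7, about 85 high; origin under the base's centre, z up. A back plate leans so that a key laid on it points blade down, 60 degrees below the rest's +x axis, its underside on the plate, its tip on a V-shaped foot trough, its head sticking up.
- calculator: bystander: dark calculator, 112x68x18, origin under its centre
- tape_measure: bystander: yellow tape measure, 74x33x62, origin under its centre
- ink_pad: bystander: green and black ink pad, 57x73x18, origin under its centre
- button_tin: bystander: round blue tin, 72 dia, 33 high, origin under its centre
- rest_seat (a point): point of the rest where a seated key's origin lies, (0, 0, 47) mm in the rest's frame; key orientation is then the rest's, pitched +60 degrees about y. Side guides 42 apart embrace the 14 mm of head next to the shoulder; higher up the plate is only 22 wide, so fingers can straddle head and plate. Lower the key straight down, so turned, into it; draw it out along its own axis.
There are look-alikes about, which are no part of the job. Several things have the shape of the key; the one meant has the colours described above.

How it is judged (in metres and radians):
On the way:
1. the key is fully home in the keyhole with the drawer still shut (horizontal distance between key_shoulder and keyhole below 0.005 m and z of key_shoulder in the frame of keyhole below 0.003 m and angle between key's own x axis and vertical above 2.94 rad and value of joint drawer below 0.005 m), for 0.1 s.
At the end, for the whole second after the job is handed in: the drawer has sprung open by more than 25 mm, the lock is turned by more than 0.9 rad, and the key stands at rest in the keyhole, its shoulder within 5 mm of the key plate, within 6 mm of the keyhole's middle and within 0.24 rad of upright (value of joint drawer above 0.025 m and value of joint lock_turn above 0.9 rad and horizontal distance between key_shoulder and keyhole below 0.006 m and z of key_shoulder in the frame of keyhole below 0.005 m and angle between key's own x axis and vertical above 2.9 rad and linear speed of key below 0.02 m/s); the robot touches nothing.
It fails at once if a bystander is shifted by more than 3 cm (distance of any of calculator, tape_measure, ink_pad, button_tin from where it was at the start of the episode above 0.03 m).
It also fails if it takes over 66 s, if anything falls off the work surface, if the arm or the gripper's body presses on something with over 40 N, if the wrist force passes 120 N, or if a joint passes its speed limit or range.

## Robot

A 6-joint arm with a two-finger parallel gripper is mounted at the origin on a cart in front of the work surface, level with it; the furniture and walls round the work are solid. World frame = base frame: x ahead of the robot, y to its left, z up, the work surface at z = 0. Lengths are in mm, angles in rad, forces in N, time in s.
With the tool pointing down it reaches from about 350 to 975 mm from the base axis. Payload 7.1 kg.
Tool frame: the origin (TCP) lies on the front face of the gripper's body, between the roots of the fingers; the fingertips stand 80 mm ahead of it and the grasp point (between the pads) lies 61 mm ahead of it (env.tips_ahead is the distance from the TCP to the fingertips, in mm); z points along the fingers, y is the line along which they close (so a half turn about z gives the same grasp; the last joint's range is limited). The gripper opens to 88 mm and grips with 3 to 60 N. Pads are 20 mm wide; open, the fingers measure 115 mm over their backs; the gripper's body (75 mm by 178 mm) begins 61 mm behind the grasp point.
Start: joints at [1.329, 0.423, 1.63, -0, 1.089, -0.019], TCP at [138.07, 609.543, 302.675] pointing down, gripper open.
Joint ranges: [-3, 3], [-0.9, 2.11], [0.09, 2.58], [-1.31, 4.45], [0.11, 2.69], [-2.54, 2.54]. Speed limits (rad/s): [2.39, 2.39, 3.01, 3.14, 3.14, 3.14].

## Interface

Orientations are given as a unit quaternion [x, y, z, w].
In Python, from station import env, set_gripper, viewer, workorder gives the robot as it stands. Calls block until the motion is done:
- env.reach(position, orientation): joint-space move of the TCP to a pose.
- env.move_l(position, rot=None, rate=150, f_stop=None): straight line of the TCP; rot=None keeps the orientation; rate is the mean speed in mm/s. With f_stop (N) it stops when the force on the tool has changed by that much, and returns True; else False.
- env.move_joints(angles): joint-space move.
- set_gripper(opening): finger opening in mm; the grip force is fixed at half the most; returns when the fingers have stopped.
- env.hold(seconds).
- env.ik(position, orientation): joint angles nearest the present ones, or None.
- env.read_state(): the state.
- viewer.camera(name): name is "side" or "top" or "wrist"; returns the picture (480x640x3 uint8, blue, green, red); there is no depth.
- viewer.camera_params(name): a dict with "fx", "fy", "cx", "cy" (pixels), "pose" (4x4, takes a point from camera to world coordinates); the wrist camera has in their place "tool_from_camera" (4x4, takes a point from camera to tool coordinates, whose origin is the TCP and whose axes are the flange's). Camera axes: x right, y up, looking along -z (the intrinsics and any distortion apply to the point x, -y, -z); pixel columns grow to the right and rows downward; lengths in mm; the calibration is good to about 2 mm. A picture is of the moment at which its call begins: read the wrist's pose just before it. camera_params takes no time and is no camera call.
A pose or a line that the arm cannot do raises env.IKError and nothing moves.
- workorder.sign_off(): hands the job in; it is judged then, once.
The state is a dict: "time_s": time; "qpos": joint angles; "dq": joint speeds; "tau": joint torques, N m; "tool_pos": TCP position; "orientation": TCP orientation; "force": force on the tool from outside, world axes, zero at the start; "wrist_torque": the same for the moment, N m; "width": finger opening in mm; "grip_force": force on a finger pad.
Only numpy, scipy, OpenCV 4.12 (cv2) and the standard library are available. Lean on these libraries where they do the work, as an engineer would, in place of code of your own. Each camera call takes 0.05 s, during which the arm holds its last target. There are 200 camera calls.

## Working session

There is one attempt and no reset: what is moved stays moved. The work goes in short steps, each a Python script; the robot and the scene stay as the last script left them, time stands still between calls to the robot, and variables do not carry over. Pictures are saved under pics/ and viewed, at most 10 in all, crops included, and the job is handed in when it is done.

```bash
ls; mkdir -p pics
python3 - <<'E'
from station import env, viewer
import cv2, numpy as np
np.set_printoptions(precision=4,suppress=True)
for n in ("top","side"):
    cv2.imwrite(f"pics/{n}0.png",viewer.camera(n)); print(n,viewer.camera_params(n))
print(viewer.camera_params("wrist")); s=env.read_state(); print(s)
E
```

```text
pics
top {'fx': 526.8535481645999, 'fy': 526.8535481645999, 'cx': 313.52180419269433, 'cy': 243.77017546359573, 'pose': array([[  -0.0188,    0.9844,   -0.1749,  331.3489],
       [  -0.9997,   -0.0162,    0.0159,   32.8516],
       [   0.0129,    0.1752,    0.9845, 1355.6799],
       [   0.    ,    0.    ,    0.    ,    1.    ]])}
side {'fx': 489.28025024942224, 'fy': 489.28025024942224, 'cx': 320.82442297354055, 'cy': 235.4731711035806, 'pose': array([[ -0.9998,  -0.0178,   0.0129, 558.8395],
       [  0.0212,  -0.6345,   0.7727, 844.4716],
       [ -0.0056,   0.7727,   0.6347, 755.2026],
       [  0.    ,   0.    ,   0.    ,   1.    ]])}
{'fx': 403.6396834588599, 'fy': 403.6396834588599, 'cx': 321.6403704041554, 'cy': 240.66927992071373, 'tool_from_camera': array([[ -0.0013,   0.9615,   0.2747,  74.25  ],
       [  1.    ,   0.0017,  -0.0012,  -0.234 ],
       [ -0.0017,   0.2747,  -0.9615, -81.9745],
       [  0.    ,   0.    ,   0.    ,   1.    ]])}
{'time_s': 0.1, 'qpos': array([ 1.329 ,  0.4238,  1.6306,  0.    ,  1.0886, -0.019 ]), 'dq': array([ 0.0009, -0.0026, -0.0013,  0.001 ,  0.001 , -0.0014]), 'tau': array([ -0.0001, -54.5616, -27.433 ,   0.0646,   0.0188,  -0.0001]), 'tool_pos': array([137.9745, 609.1835, 301.9959]), 'orientation': array([ 0.1112,  0.9938, -0.0007, -0.0001]), 'force': array([0.5198, 0.6449, 1.4319]), 'wrist_torque': array([-0.0161, -0.0171, -0.0287]), 'grip_force': 0.0, 'width': 87.91013991571387}
```

View pics/top0.png

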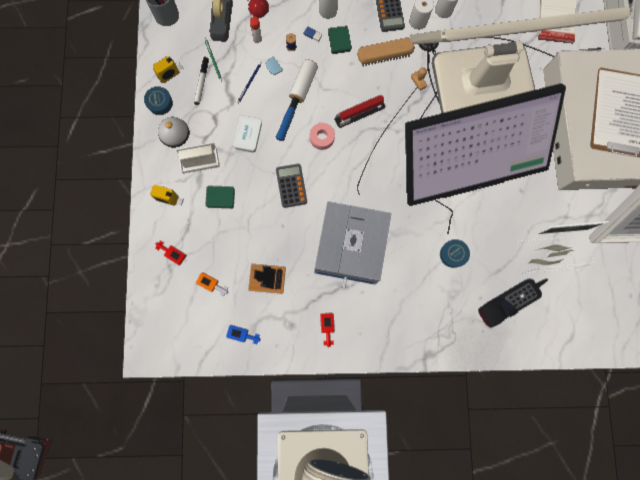

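View pics/side0.png

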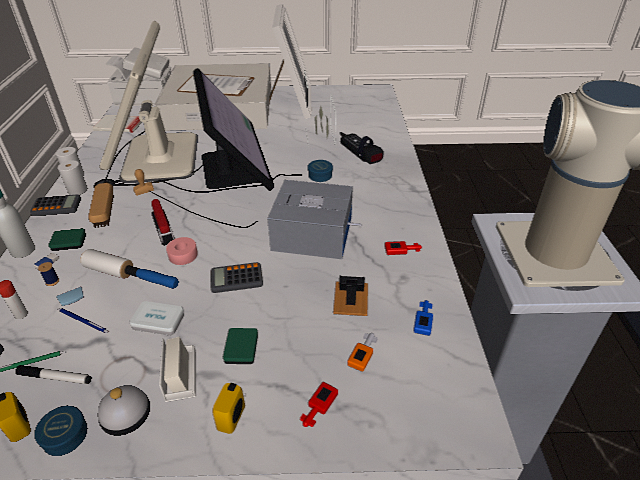

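The possible keys in the top view are red (171,252), orange (208,283), blue (243,334) and red (328,328). The orange one with a grey steel blade fits the description. The rest is at (267,278), with its plate raised to the +x or −x side. The box is at (352,243), with the drawer lip at (346,280). I'll enlarge these next.

```bash
cat > h.py <<'E'
from station import env, set_gripper, viewer, workorder
import cv2, numpy as np
from scipy.spatial.transform import Rotation as R
np.set_printoptions(precision=3,suppress=True)
def cam(n,state=None):
    p=viewer.camera_params(n)
    if n=="wrist":
        T=np.eye(4);T[:3,:3]=R.from_quat(state["orientation"]).as_matrix();T[:3,3]=state["tool_pos"]
        p["pose"]=T@p["tool_from_camera"]
    return p
def ray(p,u,v):
    d=p["pose"][:3,:3]@np.array([(u-p["cx"])/p["fx"],-(v-p["cy"])/p["fy"],-1]);return p["pose"][:3,3],d
def plane(p,u,v,z):
    o,d=ray(p,u,v);return o+d*(z-o[2])/d[2]
def proj(p,X):
    c=p["pose"][:3,:3].T@(np.asarray(X,float)-p["pose"][:3,3]);return np.array([p["cx"]-p["fx"]*c[0]/c[2],p["cy"]+p["fy"]*c[1]/c[2]])
def down(yaw): # tool z down, tool y axis (closing) at angle yaw from world x
    y=np.array([np.cos(yaw),np.sin(yaw),0]);z=np.array([0,0,-1.]);x=np.cross(y,z)
    return R.from_matrix(np.c_[x,y,z]).as_quat()
def snap(name):
    s=env.read_state();im=viewer.camera("wrist");cv2.imwrite(f"pics/{name}.png",im);np.save(f"pics/{name}.npy",cam("wrist",s)["pose"]);return im
def wp(name):
    p=viewer.camera_params("wrist");p["pose"]=np.load(f"pics/{name}.npy");return p
E
python3 - <<'E'
from h import *
im=cv2.imread("pics/top0.png")
c=cv2.resize(im[195:355,150:400],None,fx=3.2,fy=3.2,interpolation=cv2.INTER_CUBIC)
cv2.imwrite("pics/topc.png",c);print(c.shape)
p=cam("top")
print(plane(p,208,283,10),plane(p,267,278,7),plane(p,353,240,102),plane(p,346,280,50))
E
```

```text
(512, 800, 3)
[473.144 282.457  10.   ] [483.694 132.13    7.   ] [561.796 -83.263 102.   ] [470.43  -67.408  50.   ]
```

View pics/topc.png

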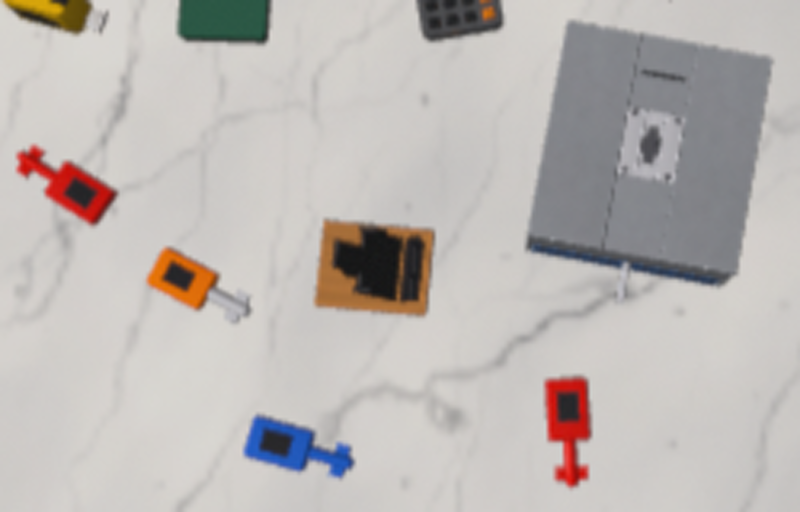

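The crop confirms that only the key at crop (183,278), or (207,282) in the full view, has an orange head and a steel blade. Its tip is at (250,308) in the crop. The rest's trough is on the right side, so rest +x points roughly along world −y. Next are wrist close-ups of the key, rest and box.

```bash
python3 - <<'E'
from h import *
p=cam("top"); f=lambda u,v,z:plane(p,150+u/3.2,195+v/3.2,z)
hc=f(183,278,16); tip=f(248,308,8); d=tip-hc; ky=np.arctan2(d[1],d[0]); print(hc,tip,np.degrees(ky),np.hypot(*d[:2]))
rc=f(376,267,7); print("rest",rc, f(318,307,7),f(322,219,7),f(435,229,7),f(428,317,7))
kh=f(652,145,102); print("kh",kh,f(572,22,100),f(771,60,100),f(735,274,100),f(528,240,100))
def go(c,z,yaw,n):
    env.reach([c[0],c[1],z],down(yaw)); env.hold(.2); print(n,env.read_state()["qpos"]); snap(n)
mid=(hc+tip)/2
go(mid,200,ky+np.pi/2 if ky+np.pi/2>0 else ky+1.5*np.pi,"wk")
go(rc,225,np.pi*.95,"wr")
go(kh,290,np.radians(165),"wb")
E
python3 - <<'E'
import cv2,numpy as np
a=[cv2.imread(f"pics/{n}.png") for n in("wk","wr","wb")]
cv2.imwrite("pics/comp.png",np.vstack([np.hstack([cv2.resize(a[0],(400,300)),cv2.resize(a[1],(400,300))]),np.hstack([cv2.resize(a[2],(400,300)),np.zeros((300,400,3),np.uint8)])]))
E
```

```text
[475.417 283.451  16.   ] [451.373 232.853   8.   ] -115.41726411987614 56.02083526075995
rest [482.544 130.852   7.   ] [451.274 177.228   7.   ] [522.143 174.187   7.   ] [512.465  83.257   7.   ] [441.74   89.523   7.   ]
kh [560.996 -85.057 102.   ] [658.358 -26.86  100.   ] [ 626.031 -178.591  100.   ] [ 462.197 -144.268  100.   ] [490.471  10.168 100.   ]
wk [ 0.487  0.434  1.908  0.     0.799 -2.212]Traceback (most recent call last):
  File "<stdin>", line 10, in <module>
  File "<stdin>", line 7, in go
station.IKError: the arm cannot take that pose within its joint ranges
[ WARN:0@0.011] global loadsave.cpp:275 findDecoder imread_('pics/wr.png'): can't open/read file: check file path/integrity
[ WARN:0@0.011] global loadsave.cpp:275 findDecoder imread_('pics/wb.png'): can't open/read file: check file path/integrity
Traceback (most recent call last):
cv2.error: OpenCV(4.12.0) /io/opencv/modules/imgproc/src/resize.cpp:4208: error: (-215:Assertion failed) !ssize.empty() in function 'resize'
```

Run:
```python
from h import *
def go(c,z,yaw,n):
    env.reach([c[0],c[1],z],down(yaw)); env.hold(.2); print(n,env.read_state()["qpos"],env.read_state()["time_s"]); snap(n)
go([475,132],225,np.radians(-6),"wr")
go([561,-85],290,np.radians(-12),"wb")
a=[cv2.imread(f"pics/{n}.png") for n in("wk","wr","wb")]
cv2.imwrite("pics/comp.png",np.vstack([np.hstack([cv2.resize(a[0],(400,300)),cv2.resize(a[1],(400,300))]),np.hstack([cv2.resize(a[2],(400,300)),np.zeros((300,400,3),np.uint8)])]))
```

```text
wr [ 0.247  0.346  1.975 -0.     0.82   0.351] 4.6333
wb [-0.169  0.355  1.771  0.     1.017  0.038] 5.8417
```

View pics/comp.png

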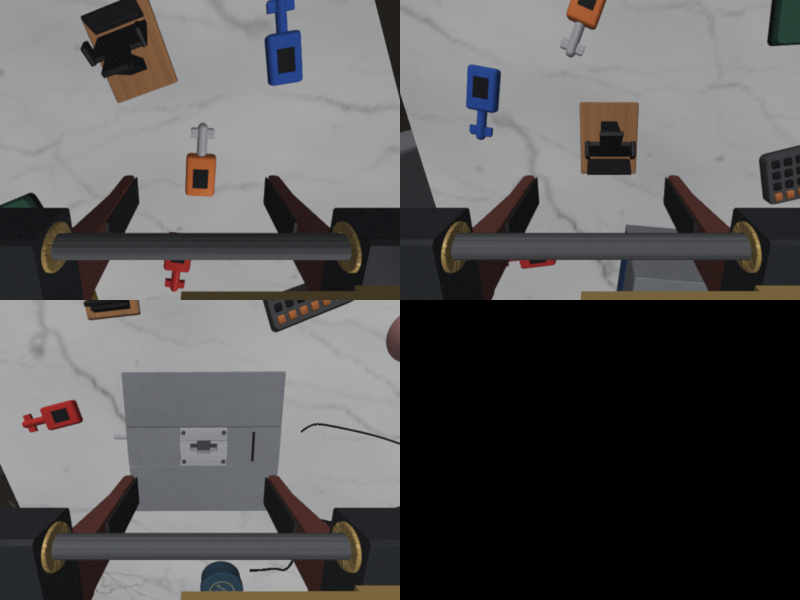

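The composite shows key, rest and keyhole clearly. I'll enlarge all three side by side for pixel reading.

Run:
```python
from h import *
def c(n,x,y,w,h,s): return cv2.resize(cv2.imread(f"pics/{n}.png")[y:y+h,x:x+w],(w*s,h*s),interpolation=cv2.INTER_CUBIC)
k=c("wk",285,190,65,130,4); r=c("wr",280,155,105,130,4)[:, :] ; b=c("wb",280,195,90,72,4)
print(k.shape,r.shape,b.shape)
o=np.zeros((600,800,3),np.uint8)
o[:520,:260]=k; o[:520,260:260+420]=r
cv2.imwrite("pics/kr.png",o); cv2.imwrite("pics/b.png",cv2.resize(b,None,fx=2,fy=2,interpolation=cv2.INTER_CUBIC))
```

```text
(520, 260, 3) (520, 420, 3) (288, 360, 3)
```

View pics/kr.png

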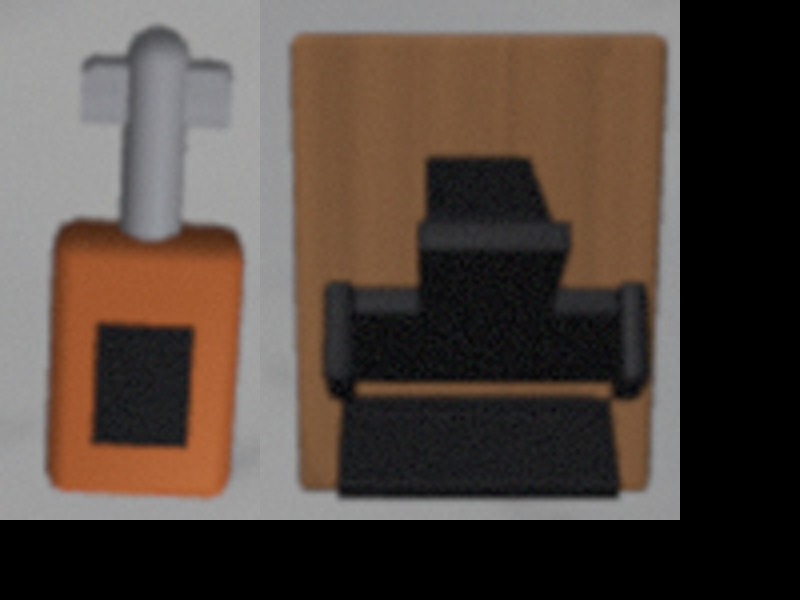

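View pics/b.png

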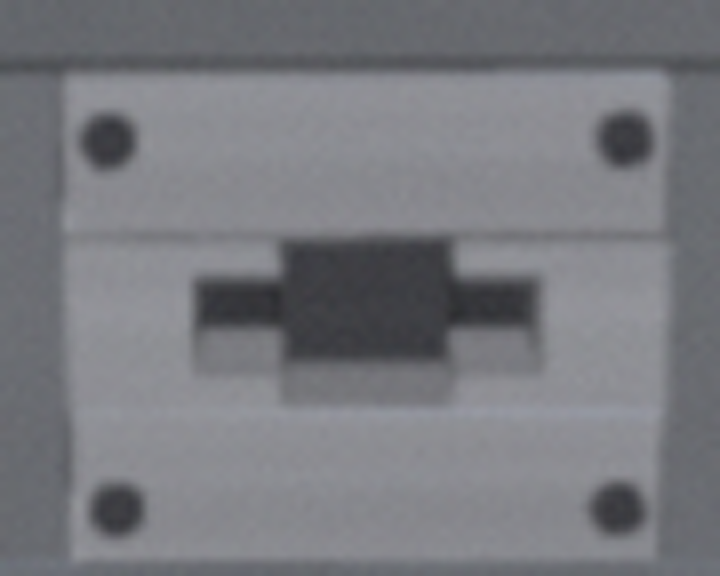

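Crop readings:
- **Key:** bit corners (82,60), (232,65), (82,122), (232,127); tip (157,27); head rear corners (50,490), (230,495).
- **Rest:** base corners (292,36), (666,36), (650,488), (300,488), with the trough at the bottom.
- **Keyhole:** slot corners (195,278), (540,278), (540,372), (195,372); plate corners (65,72), (668,70), (655,560), (73,560).

I'll fit the poses from these.

```bash
cat > fit.py <<'E'
from h import *
from scipy.optimize import least_squares
def fit(n,pts,px,x0,z0=0):
    p=wp(n);pts=np.array(pts,float);px=np.array(px,float)
    def P(t): 
        c,s=np.cos(t[2]),np.sin(t[2])
        return np.c_[t[0]+c*pts[:,0]-s*pts[:,1],t[1]+s*pts[:,0]+c*pts[:,1],pts[:,2]+z0]
    r=least_squares(lambda t:np.ravel([proj(p,X) for X in P(t)]-px),x0,x_scale=[10,10,.1],loss="soft_l1")
    print(n,r.x[:2],np.degrees(r.x[2]),"res",(np.array([proj(p,X) for X in P(r.x)])-px).round(1).tolist()); return r.x
K=lambda u,v:(285+u/4,190+v/4); Q=lambda u,v:(280+(u-260)/4,155+v/4); B=lambda u,v:(280+u/8,195+v/8)
if __name__=="__main__":
    k=fit("wk",[(30.5,13,10.5),(30.5,-13,10.5),(19,13,10),(19,-13,10),(36,0,8),(-50,17,12),(-50,-17,12)],
      [K(82,60),K(232,65),K(82,122),K(232,127),K(157,27),K(50,490),K(230,495)],[462,258,-2.0])
    r=fit("wr",[(-45,-35,7),(-45,35,7),(45,35,7),(45,-35,7)],[Q(292,36),Q(666,36),Q(650,488),Q(300,488)],[482,131,-1.65])
    b=fit("wb",[(-15,4.5,102),(15,4.5,102),(15,-4.5,102),(-15,-4.5,102),(-26,22,102),(26,22,102),(26,-22,102),(-26,-22,102)],
      [B(195,278),B(540,278),B(540,372),B(195,372),B(65,72),B(668,70),B(655,560),B(73,560)],[561,-85,-.2])
    np.savez("pose.npz",k=k,r=r,b=b)
E
python3 fit.py
```

```text
wk [467.008 265.866] -117.56123958969408 res [[-0.1, -0.5], [0.4, -0.4], [-0.5, 0.2], [-0.5, 0.3], [0.4, -0.2], [-0.5, 0.2], [0.8, 0.5]]
wr [485.871 134.67 ] -96.05982238633449 res [[-1.0, -0.8], [1.0, -0.8], [0.4, 1.2], [-0.4, 1.3]]
wb [564.588 -82.098] -11.941478740667986 res [[-0.3, -0.7], [0.1, -0.7], [-0.1, 0.1], [-0.2, 0.1], [-0.7, -0.0], [0.8, 0.2], [0.7, 0.4], [-0.2, 0.4]]
```

```bash
cat > bias.py <<'E'
from fit import *
d0=np.load("pose.npz"); b=d0["b"]
y2=np.radians(122)
env.reach([b[0],b[1],290],down(y2)); env.hold(.2); snap("wb2"); print(env.read_state()["time_s"])
def rect(n):
    p=wp(n); s=6; q=np.array([[x,y] for x in(-24,24) for y in(-20,20)],float)
    c,sn=np.cos(b[2]),np.sin(b[2])
    src=np.array([proj(p,[b[0]+c*x-sn*y,b[1]+sn*x+c*y,102]) for x,y in q],np.float32)
    dst=np.array([[(x+45)*s,(y+45)*s] for x,y in q],np.float32)
    im=cv2.warpPerspective(cv2.imread(f"pics/{n}.png",0),cv2.getPerspectiveTransform(src,dst),(540,540))
    return im
A,Bm=rect("wb"),rect("wb2")
cv2.imwrite("pics/rect.png",np.hstack([A,Bm])[:, :])
t=A[120:420,100:440]; r=cv2.matchTemplate(Bm,t,cv2.TM_CCOEFF_NORMED); _,v,_,l=cv2.minMaxLoc(r)
sh=np.array([l[0]-100,l[1]-120])/6; c,s=np.cos(b[2]),np.sin(b[2]); dw=np.array([[c,-s],[s,c]])@sh
print("corr",v,"shift box mm",sh,"world",dw)
def tr(y): return R.from_quat(down(y)).as_matrix()[:2,:2]
y1=np.radians(-12); bias=np.linalg.solve(tr(y2)-tr(y1),dw)
print("bias tool",bias,"world err view1",tr(y1)@bias)
k,r=d0["k"].copy(),d0["r"].copy(); b=b.copy()
# views: world yaw of tool y
b[:2]-=tr(y1)@bias; r[:2]-=tr(np.radians(-6))@bias; k[:2]-=tr(np.radians(154.6))@bias
print(k,r,b); np.savez("pose2.npz",k=k,r=r,b=b)
E
python3 bias.py
```

```text
8.15
corr 0.9064553380012512 shift box mm [ 0.333 -0.5  ] world [ 0.223 -0.558]
bias tool [ 0.179 -0.273] world err view1 [-0.23   0.232]
[466.839 266.145  -2.052] [486.123 134.464  -1.677] [564.817 -82.33   -0.208]
```

View pics/rect.png

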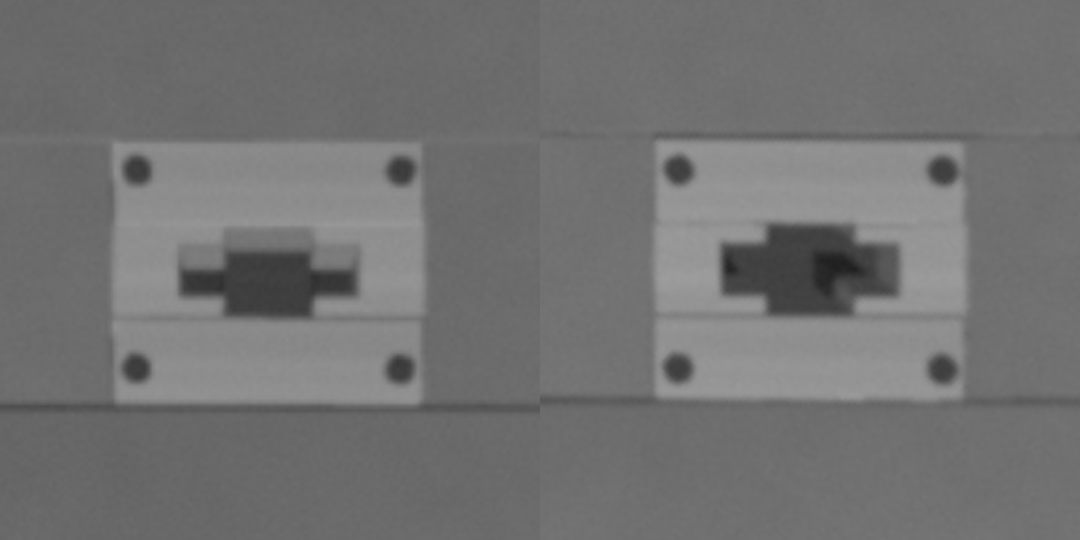

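The two views agree within 0.6 mm, so the wrist camera's bias is negligible. Now the key grasp and lift.

```bash
cat > geo.py <<'E'
from h import *
def T(Rm,p): M=np.eye(4);M[:3,:3]=Rm;M[:3,3]=p;return M
P=np.load("pose2.npz"); k,r,b=P["k"],P["r"],P["b"]
Rz=lambda a:R.from_euler("z",a).as_matrix(); Ry=lambda a:R.from_euler("y",a).as_matrix()
W_key=T(Rz(k[2]),[k[0],k[1],0])
W_rest=T(Rz(r[2]),[r[0],r[1],0])
W_seat=W_rest@T(Ry(np.pi/3),[0,0,47])
def tool(yv,zv,tip): # in key frame; tip centre -> tool pose
    yv,zv=np.array(yv,float),np.array(zv,float)
    return T(np.c_[np.cross(yv,zv),yv,zv],np.array(tip)-zv*env.tips_ahead)
G1=tool([0,1,0],[.5,0,-np.sqrt(.75)],[-33,0,6.5])     # flat grasp
def pq(M): return M[:3,3],R.from_matrix(M[:3,:3]).as_quat()
def off(M,v): M=M.copy();M[:3,3]+=v;return M
def st(): s=env.read_state();print("t %.1f w %.1f gf %.1f F"%(s["time_s"],s["width"],s["grip_force"]),s["force"],s["tool_pos"])
E
python3 - <<'E'
from geo import *
M=W_key@G1
set_gripper(66)
env.reach(*pq(off(M,[0,0,90]))); st()
print(env.move_l(pq(off(M,[0,0,15]))[0],rate=150))
print(env.move_l(pq(M)[0],rate=40,f_stop=8)); st()
set_gripper(0); st()
env.move_l(pq(off(M,[0,0,120]))[0],rate=120); st()
N=W_seat@G1
for h in(80,0): print(h,env.ik(*pq(off(N,[0,0,h]))))
E
```

```text
t 11.7 w 65.9 gf 0.0 F [0.675 1.29  0.037] [500.812 330.614 165.896]
False
False
t 12.8 w 66.2 gf 0.0 F [-0.099  0.833 -1.319] [500.556 330.784  75.654]
t 13.4 w 33.8 gf 30.0 F [-0.433 -0.399  1.132] [500.668 330.886  75.87 ]
t 14.6 w 33.9 gf 30.0 F [-0.612  0.189 -0.839] [500.222 330.607 194.923]
80 [-0.044  0.367  2.037  0.728  0.848 -0.462]
0 [-0.044  0.524  2.064  0.86   0.719 -0.647]
```

Run:
```python
from geo import *
N=W_seat@G1
env.reach(*pq(off(N,[0,0,60]))); st()
env.move_l(pq(off(N,[0,0,12]))[0],rate=120)
print(env.move_l(pq(off(N,[0,0,-2]))[0],rate=25,f_stop=5)); st(); print("dz",env.read_state()["tool_pos"]-N[:3,3])
set_gripper(60); env.hold(.2)
env.move_l(N[:3,3]-N[:3,2]*90,rate=150); env.hold(.1); snap("seat"); st()
p=wp("seat")
im=cv2.imread("pics/seat.png")
c=proj(p,(W_seat@[-25,0,16,1])[:3]); print("head centre px",c)
for X in([-50,17,16],[-50,-17,16],[0,17,16],[0,-17,16]):
    u=proj(p,(W_seat@[*X,1])[:3]); cv2.circle(im,tuple(int(v) for v in u),3,(0,255,0),1)
cv2.imwrite("pics/seatv.png",im)
```

```text
t 16.1 w 34.1 gf 30.0 F [ 0.452  0.158 -0.244] [483.211 105.783 207.963]
True
t 17.1 w 33.6 gf 30.0 F [-1.338 -2.455  4.263] [483.171 105.42  148.114]
dz [ 0.122 -0.078  0.003]
t 18.9 w 60.2 gf 0.0 F [0.583 0.324 0.119] [477.816  61.156 225.203]
head centre px [321.307 264.881]
```

View pics/seatv.png

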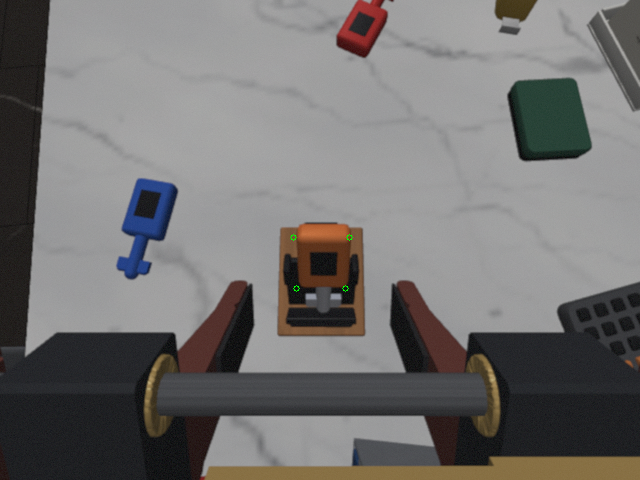

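The key is seated in the rest: the head is at (324,255), the blade in the trough at (323,300), and the height is as predicted. It sits about 1 mm to the right of prediction. I'll regrasp along the key axis, draw it out and hover over the keyhole.

```bash
cat >> geo.py <<'E'
G2=tool([0,1,0],[1,0,0],[-18,0,8])
W_kh=T(Rz(b[2]),[b[0],b[1],102])
def ins(h=0,turn=0,dx=0,dy=0): # tool pose with the shoulder h above plate, turned clockwise, offset in box frame
    M=W_kh@T(Rz(-turn),[dx,dy,h])@T(Ry(np.pi/2),[0,0,0])@T(np.eye(3),[0,0,-8])  # key frame
    return M@G2
E
python3 - <<'E'
from geo import *
N=off(W_seat@G2,W_seat[:3,1]*1.0)
print([env.ik(*pq(M)) for M in (ins(60),ins(0),ins(0,1.5))])
s=env.read_state()["tool_pos"]; env.move_l([s[0],s[1],330],rate=250)
a=-N[:3,2]
env.reach(*pq(off(N,a*90))); st()
env.move_l(N[:3,3]+a*15,rate=150)
print(env.move_l(N[:3,3],rate=40,f_stop=6)); st()
set_gripper(0); env.hold(.1); st()
env.move_l(N[:3,3]+a*70,rate=60); st()
env.reach(*pq(ins(75))); env.hold(.3); st(); snap("hov")
p=wp("hov"); K=W_kh@T(np.eye(3),[0,0,75])
im=cv2.imread("pics/hov.png"); u=[proj(p,(K@[*X,1])[:3]) for X in([0,0,-36],[-13,0,-30.5],[13,0,-30.5],[-17,8,0],[17,8,0])]; print(u, proj(p,W_kh[:3,3]))
for q in u: cv2.circle(im,tuple(int(round(v)) for v in q),1,(0,255,0),-1)
cv2.imwrite("pics/hovv.png",cv2.resize(im[190:340,230:410],None,fx=4,fy=4,interpolation=cv2.INTER_CUBIC))
E
```

```text
[array([-0.166,  0.398,  1.785, -0.   ,  0.959, -1.528]), array([-0.166,  0.483,  1.819, -0.   ,  0.84 , -1.528]), array([-0.166,  0.483,  1.819, -0.   ,  0.84 , -0.028])]
t 20.6 w 60.3 gf 0.0 F [ 0.54  -0.356 -0.005] [495.705 220.176 212.819]
False
t 21.7 w 59.7 gf 0.0 F [ 0.436  0.31  -0.22 ] [491.465 176.179 135.73 ]
t 22.4 w 33.6 gf 29.9 F [0.604 0.041 0.876] [491.576 176.267 135.924]
t 23.7 w 34.0 gf 29.9 F [ 0.713  0.354 -0.206] [495.031 210.755 196.128]
t 26.1 w 33.8 gf 29.9 F [ 0.187 -0.359 -1.523] [564.855 -82.05  274.909]
[array([321.132, 262.136]), array([321.106, 242.76 ]), array([321.165, 287.292]), array([338.227, 252.76 ]), array([337.509, 318.821])] [321.108 242.823]
```

View pics/hovv.png

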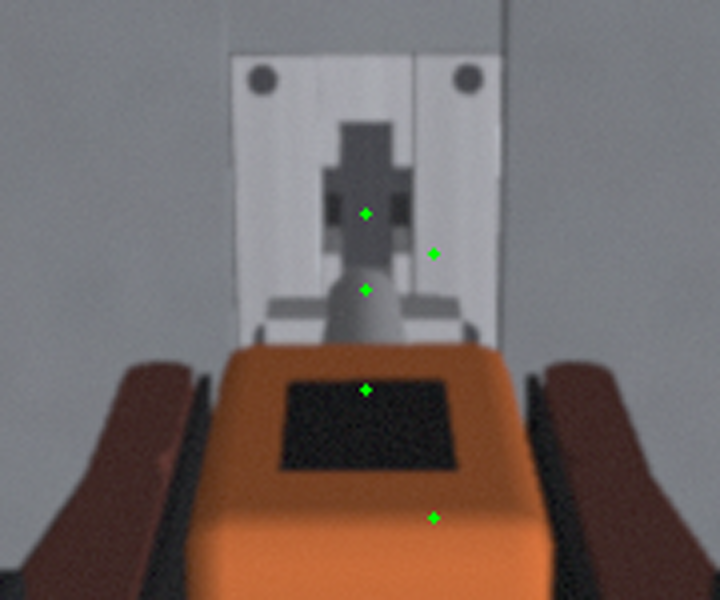

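The key is held and centred laterally (tip at crop column 366), but my yaw is 90° out: the bits are crosswise to the slot. I'll fit the key's in-hand offset from the visible edges before turning it: shoulder edge at row 348 (columns 235 to 497), back edge at about row 520, bit edge at row 298, tip outline at row 268.

Run:
```python
from geo import *
from scipy.optimize import least_squares
p=wp("hov"); Rt=p["pose"]@np.linalg.inv(viewer.camera_params("wrist")["tool_from_camera"])
c=lambda q:(np.array(q)-[230,190])*4
def model(t):  # dz: key z offset in hand, dx: along, a: pitch
    K=Rt@np.linalg.inv(G2)@T(Ry(t[2]),[t[1],0,t[0]])
    f=lambda *X:c(proj(p,(K@[*X,1])[:3]))
    tip=min((f(30.5+5.5*np.cos(th),0,8-5.5*np.sin(th))[1] for th in np.linspace(-1.6,1.6,60)))
    bit=min(f(30.5,10,5.5)[1],f(29.5,10,5.5)[1])
    sh=(f(0,-17,0),f(0,17,0)); bk=(f(-50,-17,0),f(-50,17,0))
    return np.array([tip,bit,sh[0][1],bk[0][1],abs(sh[1][0]-sh[0][0])]),sh,bk
print(model([0,0,0]))
ob=np.array([268,298,348,520,264])
r=least_squares(lambda t:(model(t)[0]-ob)/[4,4,4,8,4],[0,0,0],x_scale=[1,1,.02]); print(r.x,model(r.x)[0]-ob)
r=least_squares(lambda t:(model([t[0],t[1],0])[0]-ob)/[4,4,4,8,4],[0,0],x_scale=[1,1]); print(r.x,model([*r.x,0])[0]-ob)
```

```text
(array([261.142, 283.72 , 323.298, 518.738, 287.029]), (array([223.337, 323.298]), array([510.366, 322.773])), (array([176.176, 518.738]), array([559.584, 517.979])))
[ 8.173 15.929  0.024] [ 7.11  -1.765 -7.923 10.153 -1.111]
[ 7.032 13.57 ] [10.046  1.256 -9.715 -0.232  2.181]
```

```bash
cat >> geo.py <<'E'
def ins2(h=0,turn=0,dx=0,dy=0,cz=0.7):
    M=ins(h,turn+np.pi/2,dx,dy); return off(M,M[:3,0]*cz)
E
python3 - <<'E'
from geo import *
env.reach(*pq(ins2(75))); env.hold(.2); st()
env.move_l(ins2(40)[:3,3],rate=100)
z0=ins2(0)[2,3]
for dx,dy in [(0,0),(0,1.2),(0,-1.2),(1.2,0),(-1.2,0)]:
    if (dx,dy)!=(0,0): env.move_l(ins2(40,0,dx,dy)[:3,3],rate=60)
    hit=env.move_l(ins2(-3,0,dx,dy)[:3,3],rate=30,f_stop=10)
    h=env.read_state()["tool_pos"][2]-z0; print(dx,dy,hit,"h",h); st()
    if h<6: break
E
```

```text
t 27.7 w 34.1 gf 29.9 F [-0.01  -0.444  0.086] [564.981 -81.641 275.013]
0 0 True h 0.6464866225873038
t 29.4 w 33.7 gf 30.0 F [-1.152 -0.057  5.772] [564.653 -81.577 200.646]
```

Home at the expected height. I'll press a little more, then turn in steps while watching the torque.

Run:
```python
from geo import *
M=ins2(-3); print(env.move_l(M[:3,3],rate=20,f_stop=12)); env.hold(.3); st()
h=env.read_state()["tool_pos"][2]-ins2(0)[2,3]; print("h",h)
h-=0.5
for a in np.arange(.15,1.56,.15):
    p,q=pq(ins2(h,a)); env.move_l(p,q,rate=30); s=env.read_state()
    print("%.2f"%a,s["force"],s["wrist_torque"],"%.2f"%s["tool_pos"][2],"t%.1f"%s["time_s"])
    if np.linalg.norm(s["force"])>45 or abs(s["wrist_torque"][2])>1.5: break
cv2.imwrite("pics/side1.png",viewer.camera("side")); cv2.imwrite("pics/top1.png",viewer.camera("top"))
```

```text
True
t 29.9 w 34.2 gf 30.0 F [-1.276 -0.409  6.363] [564.821 -81.61  200.184]
h 0.18361688386536912
0.15 [-1.599 -1.809  5.838] [-0.368  0.462  0.008] 200.13 t30.2
0.30 [-1.85  -3.01   6.298] [-0.598  0.663  0.049] 200.16 t30.5
0.45 [-2.392 -4.087  6.343] [-0.684  0.73  -0.067] 200.14 t30.8
0.60 [-3.623 -4.01   6.706] [-0.819  0.758  0.04 ] 200.13 t31.1
0.75 [-3.33  -4.436  9.036] [-0.922  0.926 -0.008] 200.17 t31.4
0.90 [-4.433 -3.913  7.893] [-0.944  1.075  0.048] 200.15 t31.7
1.05 [-4.879 -5.278  8.274] [-1.031  1.159  0.001] 200.13 t32.0
1.20 [-5.014 -5.     8.825] [-1.013  1.246 -0.007] 200.15 t32.3
1.35 [-4.702 -4.389  9.472] [-0.976  1.407 -0.03 ] 200.15 t32.6
1.50 [-5.927 -4.841  9.161] [-0.949  1.299  0.406] 200.15 t32.9
```

The stop was felt at about 1.5 rad (0.4 Nm). Releasing, retreating and checking.

Run:
```python
from geo import *
set_gripper(60); env.hold(.2); s=env.read_state()["tool_pos"]
env.move_l([s[0],s[1],s[2]+110],rate=100); env.hold(.3); st()
i=viewer.camera("side"); t=viewer.camera("top")
a=cv2.resize(i[160:280,250:400],(400,320)); b2=cv2.resize(t[190:310,300:420],(400,320)); z=cv2.imread("pics/side0.png")
cv2.imwrite("pics/fin.png",np.hstack([a,b2]))
```

```text
t 35.4 w 59.9 gf 0.0 F [-0.025 -0.229 -0.811] [565.454 -82.402 309.317]
```

View pics/fin.png

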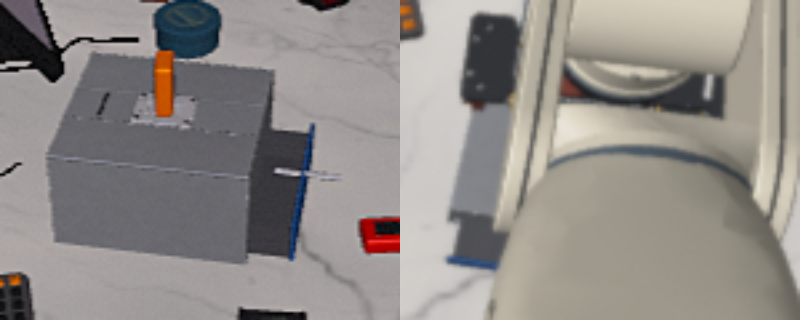

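The side view shows the drawer open (blue front at crop (305,190)) and the key standing upright in the plate at (165,85), turned and clear of the gripper.

```bash
python3 -c "
from station import workorder; print(workorder.sign_off())"
```

```text
the job is handed in; nothing more can be done
None
```

The cash box is unlocked: I pushed the key fully home, turned it clockwise to its stop, and the drawer sprang open. The key is still in the lock, and the job is handed in with no verdict returned.

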